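# Set out the weighing place on a laboratory bench

## Robot

A 6-joint arm with a two-finger parallel gripper is mounted at the origin on the work surface. World frame = base frame: x ahead of the robot, y to its left, z up, the work surface at z = 0. Lengths are in m, angles in rad, forces in N, time in s.
With the tool pointing down it reaches from about 0.35 to 0.725 m from the base axis. Payload 6 kg.
Tool frame: the origin (TCP) lies on the centre line of the jaws, within the pads' length; the fingertips stand 25 mm ahead of it and the grasp point (between the pads) lies 6 mm ahead of it; z points along the fingers, y is the line along which they close (so a half turn about z gives the same grasp; the last joint's range is limited). The gripper opens to 85 mm and grips with 20 to 120 N. Pads are 22 mm wide; open, the fingers measure 114 mm over their backs; the gripper's body (76 mm by 85 mm) begins 54 mm behind the grasp point. The pads swing forward as they close: fully open they stand 13 mm farther back than shut.
Start: joints at [1.672, 0.04, 0.085, 0, -1.615, -0.334], TCP at [0.138, 0.584, 0.256] pointing down, gripper open.
Joint ranges: [-2.56, 2.56], [-1.29, 2.01], [-1.08, 1.49], [-3.29, 1.98], [-2.81, -0.18], [-2.99, 2.99]. Speed limits (rad/s): [2.57, 2.57, 3.01, 3.14, 3.14, 3.14].

## Interface

Orientations are given as a unit quaternion [w, x, y, z].
In Python, from bench import ctrl gives the robot as it stands.
- The arm moves only by the tool send_rows, never from a script. Its argument "targets" is a list of rows, each a list of 7 numbers: the shift along the tool's x, y, z each as a share of 0.03 m, from -1 to 1, then the turn, a rotation vector about the tool's x, y, z each as a share of 5 degrees, from -1 to 1, then the opening, from 0 (shut) to 1 (fully open). In form: [[tx, ty, tz, rx, ry, rz, fingers], ...]. A call has exactly 5 rows; each row shifts and turns the commanded pose from where the row before left it, along the tool's axes as they then stand; what a row does not reach is not made up. A row lasts 1/10 s, in which the tool goes at most 50 mm and 8.59 degrees, less where a joint would pass 70% of its speed; a pose out of reach is approached as far as the arm can. A call with a number of a shift or a turn outside -1 to 1 is refused whole. A call with a gripper value outside its range is refused whole. The fingers move at their own pace and stop on an object; "force" is the grip in N (left out, the last holds). Time passes only in rows, so rows that do not move let the fingers close, or fill a call up. It gives the time, the measured TCP pose, the force, the opening and the grip force at its end, in the units of the state.
- ctrl.read_state(): the state, without advancing time (a new reading comes with each control period).
- ctrl.snapshot(name): name is "scene" or "top" or "wrist"; returns (picture, depth): 420x560x3 uint8, blue, green, red; 420x560 float32, m along the optical axis (not along the pixel's ray), 0 where there is no reading.
- ctrl.camera_params(name): a dict with "fov_y" (degrees; the focal length in pixels is half the picture's height over the tangent of half this angle, whatever the lens; pixels are square), "cx", "cy" (the principal point, pixels), "origin" and "rotation" of the camera in the world; the wrist camera has in their place "tool_from_camera" (4x4, takes a point from camera to tool coordinates, whose origin is the TCP and whose axes are the flange's). Camera axes: x right, y down, z forward; pixel columns grow to the right and rows downward; lengths in m; the calibration is good to about 2 mm. A picture is of the moment at which its call begins: read the wrist's pose just before it. camera_params takes no time and is no camera call.
- ctrl.sign_off(): hands the job in; it is judged then, once.
The state is a dict: "clock": time; "joints": joint angles; "qvel": joint speeds; "effort": joint torques, N m; "position": TCP position; "tool_rot": TCP orientation; "wrist_force": force on the tool from outside, world axes, zero at the start; "wrist_torque": the same for the moment, N m; "width": finger opening in m; "finger_force": force on a finger pad.
Only numpy, scipy, OpenCV 4.12 (cv2) and the standard library are available. Lean on these libraries where they do the work, as an engineer would, in place of code of your own. Each camera call takes 0.05 s, during which the arm holds its last target. There are 200 camera calls.

## Task

Set out the bench for the next weighing: the red-stoppered flask stands in the middle of the cork mat, the amber jar in the middle of the blue tile, and the brass weight on the bench between the two, exactly midway from the middle of the mat to the middle of the tile. The white crucible stands in the middle of the balance pan with its lid centred on top of it. Set the glass and porcelain down gently in their places, everything upright, and leave the green-capped white jar and the orange-topped wash bottle where they are.

Things in the scene. Friction and masses are not known exactly. Their poses are not given: they have to be found in the camera images.
- crucible: Loose white porcelain cup, open at the top, 42 mm high, 54 mm outside diameter at the rim and slightly narrower at the foot, walls 4 mm, about 80 g. Origin at the centre of its underside, z up. It starts empty and upright on the bench.
- lid: Loose lid of the crucible: white porcelain disc 62 mm in diameter and 6 mm thick, flat below, with an upright blue knob in the middle, 16 mm in diameter and 20 mm tall (total height 26 mm), about 50 g. Origin at the centre of its underside, z up. It starts flat on the bench, knob up; it rests loosely on the crucible's rim, 42 mm above the crucible's origin.
- amber_jar: Loose round jar of amber glass with a black cap and a pale label, 56 mm in diameter, 80 mm high, about 200 g. Origin at the centre of its underside, z up. Starts upright on the bench.
- flask: Loose flat-bottomed pale glass flask with a red stopper: belly 70 mm in diameter at 32 mm height, straight neck 24 mm in diameter from 76 to 120 mm height, stopper 28 mm in diameter from 120 to 136 mm (top). About 160 g. Origin at the centre of its underside, z up. Starts upright on the bench.
- weight: Loose brass calibration weight: cylinder 28 mm in diameter up to 36 mm height, with a small knob above it (18 mm in diameter, top at 50 mm), about 200 g. Origin at the centre of its underside, z up. Starts upright on the bench.
- balance: Fixed white bench balance, 180 mm by 180 mm, housing top 54 mm above the bench, with a round steel pan 110 mm in diameter whose flat top is 68 mm above the bench. Origin on the bench right below the middle of the pan; z up, its front with the display faces -x.
- cork_mat: Fixed round cork mat, 90 mm in diameter, 6 mm thick. Origin at the centre of its underside, z up. The mat and the blue tile stand side by side, 200 mm apart centre to centre, either one on the left; the mat's y axis lies along the line joining their centres.
- blue_tile: Fixed square blue tile, 90 mm by 90 mm, 6 mm thick, square to the line that joins it to the cork mat. Origin at the centre of its underside, z up.
- white_jar: Loose bystander, to be left alone: round white plastic jar with a green cap, 54 mm in diameter, 70 mm high. Origin at the centre of its underside. It stands among the things to be moved.
- wash_bottle: Loose bystander, to be left alone: white wash bottle, 60 mm in diameter, with an orange top and spout reaching 180 mm height and 48 mm out to one side. Origin at the centre of its underside. It stands at the left of the mat and tile.
Mind the look-alikes: they are no part of the job. What is shaped like the lid but purple is not meant.

How it is judged:
At the end, for the whole second after the job is handed in: Flask on mat, amber jar on tile, crucible on pan, each within 15 mm of the middle; weight on the bench within 15 mm of midway along and across; lid flat on crucible within 8 mm of its centre; all upright (0.1 rad), at rest; white jar and wash bottle upright, within 20 mm of their starts (horizontal distance between flask and cork_mat below 0.015 m and z of flask in the frame of cork_mat between 0.003 and 0.009 m and horizontal distance between amber_jar and blue_tile below 0.015 m and z of amber_jar in the frame of blue_tile between 0.003 and 0.009 m and horizontal distance between crucible and balance below 0.015 m and z of crucible in the frame of balance between 0.065 and 0.071 m and horizontal distance between lid and crucible below 0.008 m and z of lid in the frame of crucible between 0.039 and 0.045 m and horizontal distance between weight and cork_mat below 0.115 m and horizontal distance between weight and blue_tile below 0.115 m and x of weight in the frame of cork_mat between -0.015 and 0.015 m and height (world z) of weight below 0.003 m and linear speed of each of crucible, lid, amber_jar, flask, weight below 0.02 m/s and angle between each of crucible, lid, amber_jar, flask, weight's own z axis and vertical below 0.1 rad and distance of each of white_jar, wash_bottle from where it was at the start of the episode below 0.02 m and angle between each of white_jar, wash_bottle's own z axis and vertical below 0.2 rad); the robot touches nothing.
It fails at once if the green-capped white jar is knocked over or moved more than 20 mm (distance of white_jar from where it was at the start of the episode above 0.02 m or angle between white_jar's own z axis and vertical above 0.2 rad).
It fails at once if the wash bottle is knocked over or moved more than 20 mm (distance of wash_bottle from where it was at the start of the episode above 0.02 m or angle between wash_bottle's own z axis and vertical above 0.2 rad).
It fails at once if the flask or the amber jar is dropped onto its place (arrives at over 0.6 m/s) ((distance between flask and cork_mat below 0.03 m and linear speed of flask above 0.6 m/s) or (distance between amber_jar and blue_tile below 0.03 m and linear speed of amber_jar above 0.6 m/s)).
It fails at once if the crucible or its lid is dropped onto its place (arrives at over 0.6 m/s) ((distance between crucible and balance below 0.09 m and linear speed of crucible above 0.6 m/s) or (distance between lid and crucible below 0.062 m and linear speed of lid above 0.6 m/s)).
It also fails if it takes over 128 s, if anything falls off the work surface, if the arm or the gripper's body presses on something with over 40 N, if the wrist force passes 120 N, or if a joint passes its speed limit or range.

## Working session

There is one attempt and no reset: what is moved stays moved. The work goes in short steps, Python scripts to look and compute and a tool call to move; the robot and the scene stay as the last step left them, time stands still between calls to the robot, and variables do not carry over. Pictures are saved under pics/ and viewed, at most 14 in all, crops included, and the job is handed in when it is done.

Besides the shell and the picture viewer there is one more tool, called after "Call:" as name(argument=value, ...) on one line, values as JSON. send_rows: Moves the arm, as the interface text tells. Shift numbers are shares of 0.03 m and turn numbers shares of 5 degrees, none past 1 either way. Its arguments: {"type":"object","properties":{"targets":{"type":"array"},"force":{"type":"number"}},"required":["targets"]}

```bash
mkdir -p pics; ls; python3 - <<'E'
from bench import ctrl
import cv2,numpy as np
for n in("top","scene"):
    im,d=ctrl.snapshot(n); cv2.imwrite(f"pics/{n}0.png",im); np.save(f"{n}0.npy",d); print(n,ctrl.camera_params(n))
print(ctrl.camera_params("wrist"))
s=ctrl.read_state(); print(s)
E
```

```text
pics
top {'fov_y': 56.42952491209557, 'cx': 282.68235138115847, 'cy': 207.0149134846044, 'origin': array([0.40219788, 0.04384131, 1.05760814]), 'rotation': array([ 0.03841582, -0.69981116,  0.71293164, -0.02273863])}
scene {'fov_y': 50.61660367642191, 'cx': 281.3775345686011, 'cy': 202.51114168715935, 'origin': array([1.03212177, 0.47983479, 0.8790495 ]), 'rotation': array([-0.14008623,  0.40428951,  0.85040056, -0.3061776 ])}
{'fov_y': 60.8310611519194, 'cx': 282.21323180062154, 'cy': 211.78417048070756, 'tool_from_camera': array([[ 1.48781346e-04, -9.51861504e-01, -3.06528391e-01,
         7.92967185e-02],
       [ 9.99999950e-01,  5.59934535e-05,  3.11499125e-04,
         2.22480432e-04],
       [-2.79340443e-04, -3.06528422e-01,  9.51861465e-01,
        -1.17981271e-01],
       [ 0.00000000e+00,  0.00000000e+00,  0.00000000e+00,
         1.00000000e+00]])}
{'clock': 0.1, 'joints': array([ 1.67172761e+00,  4.07659719e-02,  8.39276012e-02, -3.97200798e-04,
       -1.61549172e+00, -3.33703344e-01]), 'qvel': array([-0.00054814, -0.00111278,  0.00161694,  0.0003319 , -0.00087009,
       -0.00221768]), 'effort': array([-4.95375149e-03, -3.69349015e+01,  3.48283482e+01,  6.95159465e+00,
       -4.55145768e-03, -1.77243138e-06]), 'position': array([0.13827281, 0.5835965 , 0.25538212]), 'tool_rot': array([ 7.91621173e-04,  9.93235489e-01, -1.16114756e-01, -2.83945815e-05]), 'wrist_force': array([-0.46099869, -0.12783638, -0.67281127]), 'wrist_torque': array([-0.04959505,  0.00168144, -0.01207033]), 'finger_force': 0.0, 'width': 0.08536464273781667}
```

View pics/top0.png

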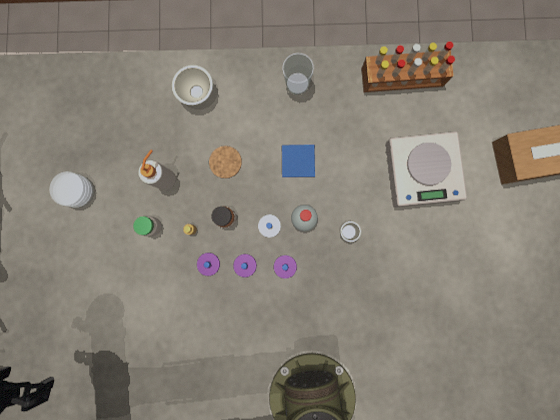

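View pics/scene0.png

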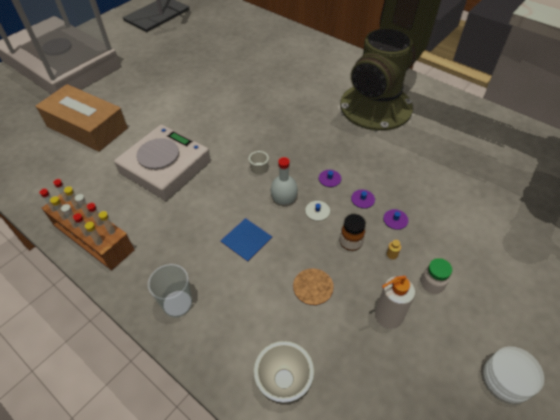

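```bash
cat > h.py <<'E'
from bench import ctrl
import cv2,numpy as np
from scipy.spatial.transform import Rotation as R
def q(w): return R.from_quat(w,scalar_first=True)
def cam(n,s=None):
    p=ctrl.camera_params(n); f=210/np.tan(np.radians(p['fov_y']/2))
    if n=='wrist':
        T=p['tool_from_camera']; r=q(s['tool_rot']).as_matrix(); return f,p['cx'],p['cy'],r@T[:3,3]+s['position'],r@T[:3,:3]
    return f,p['cx'],p['cy'],p['origin'],q(p['rotation']).as_matrix()
def onz(c,u,v,z):
    f,cx,cy,o,r=c; d=r@np.array([(u-cx)/f,(v-cy)/f,1]); return (o+d*(z-o[2])/d[2])
def cloud(c,d):
    f,cx,cy,o,r=c; v,u=np.indices(d.shape); P=np.dstack([(u-cx)/f*d,(v-cy)/f*d,d]); return P@r.T+o
E
python3 - <<'E'
from h import *
im=cv2.imread('pics/top0.png'); d=np.load('top0.npy'); c=cam('top'); P=cloud(c,d)
print(c[4])
cv2.imwrite('pics/c1.png',cv2.resize(im[140:290,120:380],None,fx=3,fy=3,interpolation=cv2.INTER_CUBIC))
for n,u,v in [('wash',150,170),('wjar',144,226),('weight',189,230),('amber',222,216),('lid',269,226),('flask',305,218),('cruc',350,232),('mat',225,162),('tile',298,161),('pan',430,163),('bench',260,190),('house',400,180)]: print(n,P[v,u].round(4))
hsv=cv2.cvtColor(im,cv2.COLOR_BGR2HSV)
Z=P[...,2]
m=np.where((Z>.01)&(Z<.3),255,0).astype(np.uint8); m[:130]=0;m[300:]=0
n,l,st,ce=cv2.connectedComponentsWithStats(m)
for i in range(1,n):
    if st[i,4]>15:
        k=l==i; zt=np.percentile(Z[k],95); t=k&(Z>zt-.004); print(ce[i].round(1),st[i],zt.round(3),P[t][:,:2].mean(0).round(4),'bbox',P[k][:,:2].min(0).round(3),P[k][:,:2].max(0).round(3))
E
```

```text
[[-0.01757713 -0.99608799  0.08660119]
 [-0.99958208  0.01949459  0.02134546]
 [-0.02295021 -0.08618981 -0.99601436]]
wash [0.5768 0.3788 0.1415]
wjar [0.4464 0.4181 0.0714]
weight [0.4349 0.309  0.049 ]
amber [0.4677 0.2181 0.0771]
lid [0.4424 0.1029 0.0256]
flask [0.4553 0.0115 0.1364]
cruc [ 0.4232 -0.1128  0.0029]
mat [0.62   0.2217 0.0072]
tile [0.6188 0.0224 0.0046]
pan [ 0.5932 -0.3114  0.0679]
bench [0.5416 0.1273 0.0026]
house [ 0.5531 -0.2373  0.0552]
[527.9 155.2] [ 493  130   67   55 3008] 0.082 [ 0.6112 -0.5694] bbox [ 0.543 -0.659] [ 0.67  -0.499]
[425.3 169.7] [ 386  132   81   76 5100] 0.069 [ 0.5912 -0.3088] bbox [ 0.486 -0.404] [ 0.677 -0.213]
[155.6 174.3] [138 150  37  40 807] 0.17 [0.596  0.3779] bbox [0.546 0.358] [0.619 0.417]
[ 70.3 189.8] [  49  172   44   36 1209] 0.061 [0.5479 0.629 ] bbox [0.504 0.584] [0.593 0.677]
[303.8 218. ] [291 205  27  27 554] 0.137 [0.4614 0.0113] bbox [ 0.427 -0.024] [0.496 0.045]
[223.3 217.1] [211 207  25  22 430] 0.083 [0.4677 0.2218] bbox [0.439 0.193] [0.494 0.246]
[146.6 226.2] [133 217  28  20 456] 0.073 [0.4474 0.4236] bbox [0.422 0.396] [0.473 0.447]
[268.5 225.8] [266 223   6   6  30] 0.028 [0.4431 0.1045] bbox [0.437 0.098] [0.45  0.111]
[351.6 231.4] [340 222  21  20 178] 0.045 [ 0.4243 -0.1089] bbox [ 0.399 -0.133] [ 0.448 -0.081]
[189.  229.4] [183 225  13  10 110] 0.051 [0.4374 0.3153] bbox [0.425 0.301] [0.449 0.329]
[206.3 264.6] [203 262   7   6  34] 0.029 [0.344  0.2704] bbox [0.338 0.263] [0.351 0.277]
[243.7 265.7] [241 262   7   8  34] 0.029 [0.3385 0.1706] bbox [0.331 0.164] [0.348 0.18 ]
[284.4 267.3] [282 265   6   6  29] 0.029 [0.334  0.0639] bbox [0.327 0.057] [0.34  0.071]
```

View pics/c1.png

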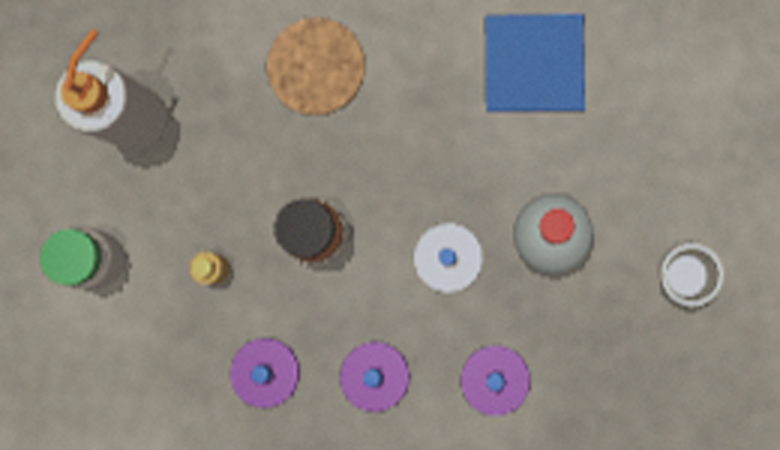

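The crop shows the real white lid with its blue knob at crop pixel (448,257) and three purple decoys below it. The flask stopper is at (557,227), crucible rim (691,275), amber cap (306,229), weight knob (207,267), mat (316,66) and tile (535,63).

```bash
python3 - <<'E'
from h import *
c=cam('top')
for n,u,v,z in [('mat',316,66,.006),('tile',535,63,.006),('flask',557,227,.136),('lidknob',447,257,.026),('lid',448,257,.006),('amber',306,229,.08),('weight',207,267,.05),('cruc',691,275,.042),('wjar',69,257,.07)]: print(n,onz(c,u/3+120-1/3,v/3+140-1/3,z).round(4))
im=cv2.imread('pics/top0.png');P=cloud(c,np.load('top0.npy'))
# pan: level at 68mm vs housing 54
k=(P[...,2]>.061)&(P[...,2]<.076); k[:,:395]=0;k[:,480:]=0;k[:120]=0;k[210:]=0
l,st,ce=cv2.connectedComponentsWithStats(k.astype(np.uint8))[1:]
i=1+st[1:,4].argmax(); print('pan',st[i],onz(c,*ce[i],.068).round(4))
# amber/tile by colour
h=cv2.cvtColor(im,cv2.COLOR_BGR2HSV); m=cv2.inRange(h,(100,120,60),(125,255,255)); m[:,:270]=0;m[:,330:]=0;m[190:]=0;m[:130]=0
ys,xs=np.nonzero(m);print('tile',onz(c,xs.mean(),ys.mean(),.006), cv2.minAreaRect(np.c_[xs,ys].astype(np.float32)))
E
```

```text
mat [0.6212 0.2219 0.006 ]
tile [0.6195 0.0224 0.006 ]
flask [0.4616 0.0106 0.136 ]
lidknob [0.4441 0.1038 0.026 ]
lid [0.4449 0.104  0.006 ]
amber [0.4675 0.2185 0.08  ]
weight [0.4384 0.3096 0.05  ]
cruc [ 0.4241 -0.107   0.042 ]
wjar [0.4483 0.4221 0.07  ]
pan [ 408  143   43   42 1447] [ 0.5916 -0.3086  0.068 ]
tile [0.61942592 0.02225586 0.006     ] ((298.0, 160.5), (31.0, 32.0), 90.0)
```

Call:
send_rows(targets=[[0.5, 0.5, 0, 0, 0, -1, 1], [1, 1, 0, 0, 0, -1, 1], [1, 1, 0, 0, 0, -0.66, 1], [1, 1, 0, 0, 0, 0, 1], [1, 1, 0, 0, 0, 0, 1]], force=30)

```text
clock: 0.6
position: [0.2637, 0.4386, 0.256]
tool_rot: [0.0, 1.0, 0.0, -0.0]
wrist_force: [-0.3, 0.6, 0.3]
width: 0.0853
finger_force: 0.0
```

Call:
send_rows(targets=[[0.9, 0.9, 0, 0, 0, 0, 1], [0.9, 0.9, 0, 0, 0, 0, 1], [0.9, 0.9, 0, 0, 0, 0, 1], [0.9, 0.9, 0, 0, 0, 0, 1], [0.9, 0.9, 0, 0, 0, 0, 1]])

```text
clock: 1.1
position: [0.3987, 0.3035, 0.2561]
tool_rot: [0.0, 1.0, -0.0, -0.0]
wrist_force: [0.4, 0.0, 0.7]
width: 0.0854
finger_force: 0.0
```

Call:
send_rows(targets=[[0.9, 0.9, 0, 0, 0, 0, 1], [0.9, 0.9, 0, 0, 0, 0, 1], [0.48, 0.9, 0, 0, 0, 0, 1], [0, 0.12, 0, 0, 0, 0, 1], [0, 0, 0, 0, 0, 0, 1]])

```text
clock: 1.6
position: [0.4664, 0.2195, 0.256]
tool_rot: [0.0, 1.0, -0.001, -0.0]
wrist_force: [-0.4, 0.1, 0.6]
width: 0.0854
finger_force: 0.0
```

```bash
python3 - <<'E'
from h import *
s=ctrl.read_state(); im,d=ctrl.snapshot('wrist'); cv2.imwrite('pics/w1.png',im); np.save('w1.npy',d); print(s['position'],s['tool_rot'])
import json; json.dump([s['position'].tolist(),s['tool_rot'].tolist()],open('w1.json','w'))
f,cx,cy,o,r=cam('wrist',s)
for n,p in dict(amber=(.4675,.2185,.08),weight=(.4384,.3096,.05),lid=(.4441,.1038,.026),wjar=(.4483,.4221,.07),mat=(.6212,.2219,.006)).items():
    k=r.T@(np.array(p)-o); print(n,(k[0]/k[2]*f+cx).round(1),(k[1]/k[2]*f+cy).round(1))
E
```

```text
[0.46641212 0.21947981 0.25595133] [ 1.82477501e-04  9.99999173e-01 -1.24273188e-03 -2.75048978e-04]
amber 282.7 193.1
weight 187.2 214.8
lid 395.9 201.5
wjar 54.6 211.6
mat 278.5 9.6
```

View pics/w1.png

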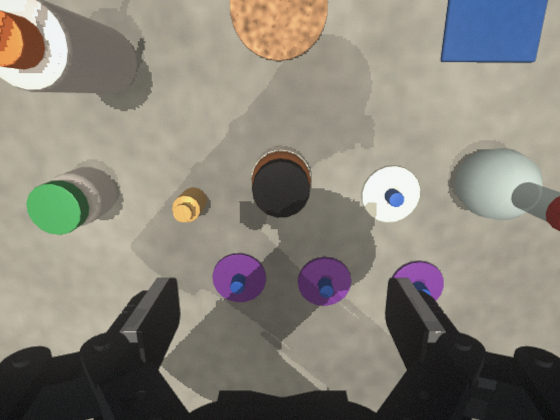

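Amber cap is at (281,188), weight knob (186,212), lid knob (396,200). All agree with the top camera to about 3 mm, so I descend on the amber jar.

Call:
send_rows(targets=[[0.08, 0.03, 1, 0, 0, 0, 1], [0, 0, 1, 0, 0, 0, 1], [0, 0, 1, 0, 0, 0, 1], [0, 0, 1, 0, 0, 0, 1], [0, 0, 1, 0, 0, 0, 1]])

```text
clock: 2.15
position: [0.4679, 0.2204, 0.1051]
tool_rot: [-0.0, 1.0, 0.001, -0.0]
wrist_force: [-0.2, 0.1, -0.4]
width: 0.085
finger_force: 0.0
```

Call:
send_rows(targets=[[0, 0, 1, 0, 0, 0, 1], [0, 0, 0.7, 0, 0, 0, 1], [0, 0, 0, 0, 0, 0, 1], [0, 0, 0, 0, 0, 0, 0.3], [0, 0, 0, 0, 0, 0, 0.3]], force=30)

```text
clock: 2.65
position: [0.4693, 0.2204, 0.0572]
tool_rot: [-0.001, 1.0, 0.0, 0.001]
wrist_force: [0.8, 0.1, 1.1]
width: 0.0588
finger_force: 0.0
```

Call:
send_rows(targets=[[0, 0, 0, 0, 0, 0, 0.3], [0, 0, 0, 0, 0, 0, 0.3], [0, 0, 0, 0, 0, 0, 0.3], [0, 0, 0, 0, 0, 0, 0.3], [0, 0, 0, 0, 0, 0, 0.3]])

```text
clock: 3.15
position: [0.4696, 0.2204, 0.0575]
tool_rot: [-0.001, 1.0, -0.0, 0.002]
wrist_force: [-1.9, 2.3, 6.6]
width: 0.0539
finger_force: 32.8
```

Call:
send_rows(targets=[[0, 0, -0.5, 0, 0, 0, 0.3], [0, 0, -1, 0, 0, 0, 0.3], [0, 0, -1, 0, 0, 0, 0.3], [0.7, 0.9, -0.5, 0, 0, 0, 0.3], [0.7, 0.9, 0, 0, 0, 0, 0.3]])

```text
clock: 3.65
position: [0.5119, 0.1655, 0.1495]
tool_rot: [-0.001, 1.0, 0.001, 0.002]
wrist_force: [-0.2, 0.9, -2.7]
width: 0.0545
finger_force: 32.7
```

Call:
send_rows(targets=[[0.7, 0.9, 0, 0, 0, 0, 0.3], [0.7, 0.9, 0, 0, 0, 0, 0.3], [0.7, 0.9, 0, 0, 0, 0, 0.3], [0.7, 0.9, 0, 0, 0, 0, 0.3], [0.7, 0.9, 0, 0, 0, 0, 0.3]])

```text
clock: 4.15
position: [0.6159, 0.0288, 0.1457]
tool_rot: [0.0, 1.0, -0.0, -0.0]
wrist_force: [0.3, 0.0, -3.0]
width: 0.0544
finger_force: 32.7
```

Call:
send_rows(targets=[[0.1, 0.3, 0, 0, 0, 0, 0.3], [0, 0, 0.8, 0, 0, 0, 0.3], [0, 0, 0.8, 0, 0, 0, 0.3], [0, 0, 0.3, 0, 0, 0, 0.3], [0, 0, 0, 0, 0, 0, 0.3]])

```text
clock: 4.65
position: [0.6174, 0.0211, 0.0869]
tool_rot: [0.0, 1.0, -0.0, -0.002]
wrist_force: [0.4, 0.5, -2.4]
width: 0.0544
finger_force: 32.7
```

Call:
send_rows(targets=[[0.1, -0.03, 0.2, 0, 0, 0, 0.3], [0, 0, 0.2, 0, 0, 0, 0.3], [0, 0, 0.2, 0, 0, 0, 0.3], [0, 0, 0.08, 0, 0, 0, 0.3], [0, 0, 0, 0, 0, 0, 0.3]])

```text
clock: 5.15
position: [0.6213, 0.0221, 0.0675]
tool_rot: [0.0, 1.0, -0.0, -0.0]
wrist_force: [-0.3, 0.3, -1.9]
width: 0.0544
finger_force: 32.7
```

Call:
send_rows(targets=[[0, 0, 0.05, 0, 0, 0, 0.3], [0, 0, 0.05, 0, 0, 0, 0.3], [0, 0, 0.03, 0, 0, 0, 0.3], [0, 0, 0, 0, 0, 0, 0.3], [0, 0, 0, 0, 0, 0, 0.3]])

```text
clock: 5.65
position: [0.6216, 0.0221, 0.0641]
tool_rot: [0.0, 1.0, -0.0, 0.0]
wrist_force: [0.4, 0.3, -3.0]
width: 0.0545
finger_force: 32.7
```

Call:
send_rows(targets=[[0, 0, 0.03, 0, 0, 0, 0.3], [0, 0, 0.02, 0, 0, 0, 0.3], [0, 0, 0, 0, 0, 0, 0.3], [0, 0, 0, 0, 0, 0, 0.3], [0, 0, 0, 0, 0, 0, 0.3]])

```text
clock: 6.15
position: [0.6218, 0.0221, 0.0636]
tool_rot: [0.0, 1.0, -0.0, 0.0]
wrist_force: [-4.3, -0.4, 5.4]
width: 0.0546
finger_force: 33.5
```

Call:
send_rows(targets=[[0, 0, 0, 0, 0, 0, 0.75], [0, 0, 0, 0, 0, 0, 0.9], [0, 0, 0, 0, 0, 0, 1], [0, 0, 0, 0, 0, 0, 1], [0, 0, -0.5, 0, 0, 0, 1]])

```text
clock: 6.65
position: [0.6201, 0.0219, 0.0753]
tool_rot: [0.0, 1.0, -0.0, -0.002]
wrist_force: [-0.7, 0.7, -0.7]
width: 0.0854
finger_force: 0.0
```

Call:
send_rows(targets=[[0, 0, -1, 0, 0, 0, 1], [0, 0, -1, 0, 0, 0, 1], [0, 0, -1, 0, 0, 0, 1], [-0.5, 0, -0.7, 0, 0, 0, 1], [-0.9, 0.1, 0, 0, 0, 0, 1]])

```text
clock: 7.15
position: [0.5812, 0.0192, 0.1936]
tool_rot: [-0.0, 1.0, -0.0, 0.003]
wrist_force: [-0.1, 0.2, 0.1]
width: 0.0859
finger_force: 0.0
```

Call:
send_rows(targets=[[-1, 0.1, 0, 0, 0, 0, 1], [-1, 0.15, 0, 0, 0, 0, 1], [-1, 0, 0, 0, 0, 0, 1], [-0.9, 0, 0, 0, 0, 0, 1], [0, 0, 0, 0, 0, 0, 1]])

```text
clock: 7.65
position: [0.4611, 0.0116, 0.1908]
tool_rot: [-0.001, 1.0, 0.0, 0.002]
wrist_force: [0.8, 0.5, -0.3]
width: 0.0853
finger_force: 0.0
```

```bash
python3 - <<'E'
from h import *
s=ctrl.read_state(); im,d=ctrl.snapshot('wrist'); cv2.imwrite('pics/w2.png',im); print(s['position'],s['tool_rot'])
f,cx,cy,o,r=cam('wrist',s)
for n,p in dict(flask=(.4616,.0106,.136),cruc=(.4241,-.107,.042),lid=(.4441,.1038,.026),tile=(.6195,.0224,.006)).items():
    k=r.T@(np.array(p)-o); print(n,(k[0]/k[2]*f+cx).round(1),(k[1]/k[2]*f+cy).round(1),k[2].round(3))
E
```

```text
[0.46109024 0.01164598 0.19083413] [-7.64471458e-04  9.99997966e-01  9.58629133e-05  1.86408244e-03]
flask 283.5 253.8 0.189
cruc 428.5 248.2 0.289
lid 171.7 218.3 0.299
tile 267.5 -14.9 0.265
```

View pics/w2.png

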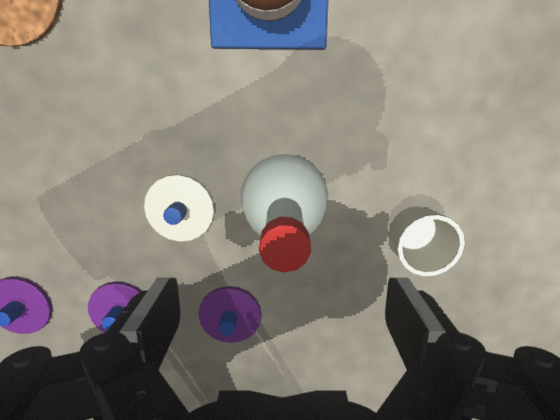

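The stopper is at (285,246), about 3 mm further +x than the top-camera estimate, and the amber jar is on the tile. I descend on the flask neck.

Call:
send_rows(targets=[[0.08, 0.03, 0.7, 0, 0, 0, 1], [0, 0, 0.8, 0, 0, 0, 1], [0, 0, 0.8, 0, 0, 0, 1], [0, 0, 0.56, 0, 0, 0, 1], [0, 0, 0, 0, 0, 0, 1]])

```text
clock: 8.2
position: [0.4642, 0.0105, 0.1005]
tool_rot: [0.001, 1.0, -0.001, -0.002]
wrist_force: [0.8, -0.3, -0.3]
width: 0.0857
finger_force: 0.0
```

Call:
send_rows(targets=[[0, 0, 0, 0, 0, 0, 0.5], [0, 0, 0, 0, 0, 0, 0.35], [0, 0, 0, 0, 0, 0, 0.2], [0, 0, 0, 0, 0, 0, 0.1], [0, 0, 0, 0, 0, 0, 0.1]], force=30)

```text
clock: 8.7
position: [0.4653, 0.0107, 0.1035]
tool_rot: [0.0, 1.0, -0.0, 0.001]
wrist_force: [0.4, -0.1, 0.7]
width: 0.0235
finger_force: 28.5
```

Call:
send_rows(targets=[[0, 0, 0, 0, 0, 0, 0.1], [0, 0, 0, 0, 0, 0, 0.1], [0, 0, 0, 0, 0, 0, 0.1], [0, 0, 0, 0, 0, 0, 0.1], [0, 0, 0, 0, 0, 0, 0.1]])

```text
clock: 9.2
position: [0.4653, 0.0108, 0.1035]
tool_rot: [0.0, 1.0, -0.0, 0.001]
wrist_force: [-0.8, -0.9, 5.3]
width: 0.0234
finger_force: 28.7
```

Call:
send_rows(targets=[[0, 0, -0.4, 0, 0, 0, 0.1], [0, 0, -0.8, 0, 0, 0, 0.1], [0, 0, -0.8, 0, 0, 0, 0.1], [0.3, -0.4, -0.3, 0, 0, 0, 0.1], [0.6, -0.8, 0, 0, 0, 0, 0.1]])

```text
clock: 9.7
position: [0.4925, 0.0468, 0.1743]
tool_rot: [-0.001, 1.0, -0.001, 0.002]
wrist_force: [1.1, -0.1, -1.5]
width: 0.0235
finger_force: 28.7
```

Call:
send_rows(targets=[[0.7, -0.93, 0, 0, 0, 0, 0.1], [0.7, -0.93, 0, 0, 0, 0, 0.1], [0.7, -0.93, 0, 0, 0, 0, 0.1], [0.7, -0.93, 0, 0, 0, 0, 0.1], [0.7, -0.93, 0, 0, 0, 0, 0.1]])

```text
clock: 10.2
position: [0.5974, 0.1876, 0.171]
tool_rot: [0.0, 1.0, -0.0, -0.001]
wrist_force: [0.6, 0.4, -0.9]
width: 0.0237
finger_force: 28.7
```

Call:
send_rows(targets=[[0.6, -0.8, 0, 0, 0, 0, 0.1], [0.27, -0.38, 0, 0, 0, 0, 0.1], [0, 0, 0.4, 0, 0, 0, 0.1], [0, 0, 0.5, 0, 0, 0, 0.1], [0, 0, 0.4, 0, 0, 0, 0.1]])

```text
clock: 10.7
position: [0.6221, 0.2208, 0.1302]
tool_rot: [0.0, 1.0, -0.001, -0.001]
wrist_force: [-0.6, -0.4, -1.4]
width: 0.0238
finger_force: 28.8
```

Call:
send_rows(targets=[[0.03, -0.03, 0.2, 0, 0, 0, 0.1], [0, 0, 0.2, 0, 0, 0, 0.1], [0, 0, 0.15, 0, 0, 0, 0.1], [0, 0, 0, 0, 0, 0, 0.1], [0, 0, 0, 0, 0, 0, 0.1]])

```text
clock: 11.2
position: [0.6242, 0.2225, 0.1167]
tool_rot: [-0.0, 1.0, -0.0, 0.0]
wrist_force: [-0.5, -0.4, -1.3]
width: 0.024
finger_force: 28.8
```

Call:
send_rows(targets=[[0, 0, 0.1, 0, 0, 0, 0.1], [0, 0, 0.08, 0, 0, 0, 0.1], [0, 0, 0.05, 0, 0, 0, 0.1], [0, 0, 0, 0, 0, 0, 0.1], [0, 0, 0, 0, 0, 0, 0.1]])

```text
clock: 11.7
position: [0.6242, 0.2225, 0.1095]
tool_rot: [0.0, 1.0, -0.0, 0.0]
wrist_force: [0.3, -1.7, 0.8]
width: 0.0235
finger_force: 28.9
```

Call:
send_rows(targets=[[0, 0, 0.02, 0, 0, 0, 0.1], [0, 0, 0, 0, 0, 0, 0.35], [0, 0, 0, 0, 0, 0, 0.6], [0, 0, 0, 0, 0, 0, 0.6], [0, 0, -0.5, 0, 0, 0, 0.6]])

```text
clock: 12.2
position: [0.6229, 0.222, 0.1214]
tool_rot: [0.001, 1.0, -0.0, -0.002]
wrist_force: [0.1, -0.1, -0.4]
width: 0.0513
finger_force: 0.0
```

Call:
send_rows(targets=[[0, 0, -1, 0, 0, 0, 0.6], [0, 0, -1, 0, 0, 0, 0.6], [-0.3, 0, -0.5, 0, 0, 0, 0.6], [-0.9, -0.1, 0, 0, 0, 0, 0.6], [-0.9, -0.3, 0, 0, 0, 0, 0.6]])

```text
clock: 12.7
position: [0.5602, 0.2342, 0.1993]
tool_rot: [-0.0, 1.0, -0.001, 0.0]
wrist_force: [0.2, -0.1, -0.1]
width: 0.051
finger_force: 0.0
```

Call:
send_rows(targets=[[-0.9, -0.5, 0, 0, 0, 0, 0.6], [-0.9, -0.5, 0, 0, 0, 0, 0.6], [-0.9, -0.5, 0, 0, 0, 0, 0.6], [-0.9, -0.5, 0, 0, 0, 0, 0.6], [-0.37, -0.5, 0, 0, 0, 0, 0.6]])

```text
clock: 13.2
position: [0.4398, 0.3101, 0.1994]
tool_rot: [-0.001, 1.0, 0.0, 0.0]
wrist_force: [-0.7, 0.9, 0.7]
width: 0.0512
finger_force: 0.0
```

```bash
python3 - <<'E'
from h import *
s=ctrl.read_state(); im,d=ctrl.snapshot('wrist'); cv2.imwrite('pics/w3.png',im); print(s['position'],s['tool_rot'])
f,cx,cy,o,r=cam('wrist',s)
for n,p in dict(weight=(.4384,.3096,.05),mat=(.6212,.2219,.006)).items():
    k=r.T@(np.array(p)-o); print(n,(k[0]/k[2]*f+cx).round(1),(k[1]/k[2]*f+cy).round(1),k[2].round(3))
im,d=ctrl.snapshot('top'); cv2.imwrite('pics/t2.png',cv2.resize(im[120:300,120:480],None,fx=2,fy=2,interpolation=cv2.INTER_CUBIC))
E
```

```text
[0.43984282 0.31014382 0.19939864] [-6.74476260e-04  9.99999718e-01  2.97550089e-04  1.40856170e-04]
weight 282.6 205.2 0.279
mat 401.2 -48.1 0.265
```

View pics/w3.png

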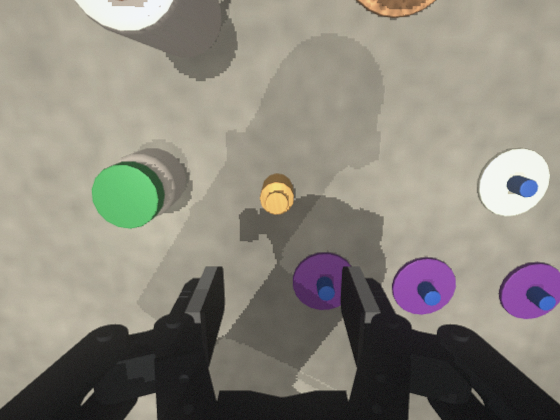

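Weight knob is at (277,201), roughly 3–4 mm in +y from the top-camera estimate. White jar is well clear at (128,195).

Call:
send_rows(targets=[[0.03, -0.07, 0.8, 0, 0, 0, 0.6], [0, 0, 1, 0, 0, 0, 0.6], [0, 0, 1, 0, 0, 0, 0.6], [0, 0, 1, 0, 0, 0, 0.6], [0, 0, 0.8, 0, 0, 0, 0.6]])

```text
clock: 13.8
position: [0.4426, 0.3106, 0.0588]
tool_rot: [0.001, 1.0, -0.001, -0.001]
wrist_force: [-0.0, -0.2, 0.3]
width: 0.051
finger_force: 0.0
```

Call:
send_rows(targets=[[0, 0, 0.6, 0, 0, 0, 0.6], [0, 0, 0.3, 0, 0, 0, 0.6], [0, 0, 0, 0, 0, 0, 0.6], [0, 0, 0, 0, 0, 0, 0.3], [0, 0, 0, 0, 0, 0, 0.1]])

```text
clock: 14.3
position: [0.4438, 0.3126, 0.0356]
tool_rot: [-0.001, 1.0, -0.0, 0.001]
wrist_force: [-0.2, 0.2, -0.0]
width: 0.0267
finger_force: 29.7
```

Call:
send_rows(targets=[[0, 0, 0, 0, 0, 0, 0.1], [0, 0, 0, 0, 0, 0, 0.1], [0, 0, 0, 0, 0, 0, 0.1], [0, 0, 0, 0, 0, 0, 0.1], [0, 0, 0, 0, 0, 0, 0.1]], force=40)

```text
clock: 14.8
position: [0.4438, 0.3126, 0.0355]
tool_rot: [-0.001, 1.0, -0.0, 0.001]
wrist_force: [-0.3, 0.3, 6.0]
width: 0.0266
finger_force: 39.6
```

Call:
send_rows(targets=[[0, 0, -0.5, 0, 0, 0, 0.1], [0, 0, -1, 0, 0, 0, 0.1], [0, 0.5, -0.7, 0, 0, 0, 0.1], [0.1, 0.9, 0, 0, 0, 0, 0.1], [0.3, 0.9, 0, 0, 0, 0, 0.1]])

```text
clock: 15.3
position: [0.4544, 0.2423, 0.1008]
tool_rot: [-0.0, 1.0, 0.0, -0.0]
wrist_force: [0.4, -0.1, -3.1]
width: 0.0267
finger_force: 39.8
```

Call:
send_rows(targets=[[0.3, 0.9, 0, 0, 0, 0, 0.1], [0.4, 0.9, 0, 0, 0, 0, 0.1], [0.6, 0.9, 0, 0, 0, 0, 0.1], [0.8, 0.9, 0, 0, 0, 0, 0.1], [0.9, 0.4, 0, 0, 0, 0, 0.1]])

```text
clock: 15.8
position: [0.5449, 0.1206, 0.1003]
tool_rot: [0.0, 1.0, -0.001, -0.0]
wrist_force: [-0.8, 1.5, -1.2]
width: 0.0265
finger_force: 39.8
```

Call:
send_rows(targets=[[0.9, 0.05, 0, 0, 0, 0, 0.1], [0.9, 0, 0, 0, 0, 0, 0.1], [0.65, 0, 0, 0, 0, 0, 0.1], [0.1, 0, 0.4, 0, 0, 0, 0.1], [0, 0, 0.7, 0, 0, 0, 0.1]])

```text
clock: 16.3
position: [0.622, 0.1211, 0.0672]
tool_rot: [-0.0, 1.0, -0.001, 0.001]
wrist_force: [-0.3, 0.1, -1.3]
width: 0.0266
finger_force: 39.8
```

View pics/t2.png

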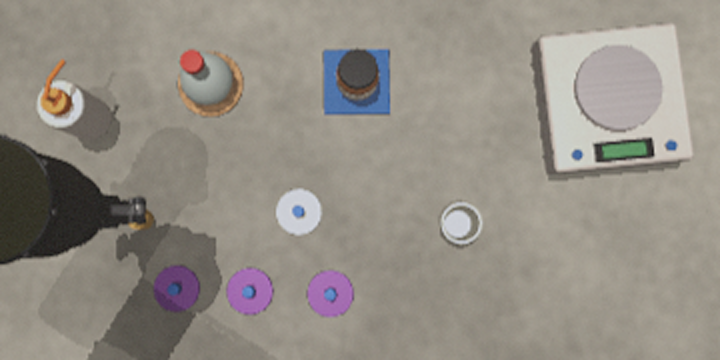

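Flask stopper shows at (192,61) over the mat and the amber cap at (357,68) over the tile. Both look in place.

Call:
send_rows(targets=[[0, 0, 0.4, 0, 0, 0, 0.1], [0, 0, 0.25, 0, 0, 0, 0.1], [0, 0, 0.12, 0, 0, 0, 0.1], [0, 0, 0, 0, 0, 0, 0.1], [0, 0, 0, 0, 0, 0, 0.1]])

```text
clock: 16.8
position: [0.6217, 0.1213, 0.0446]
tool_rot: [-0.0, 1.0, -0.0, 0.001]
wrist_force: [0.5, 0.3, -2.2]
width: 0.0269
finger_force: 39.8
```

Call:
send_rows(targets=[[0, 0, 0.1, 0, 0, 0, 0.1], [0, 0, 0.1, 0, 0, 0, 0.1], [0, 0, 0.08, 0, 0, 0, 0.1], [0, 0, 0.03, 0, 0, 0, 0.1], [0, 0, 0, 0, 0, 0, 0.1]])

```text
clock: 17.3
position: [0.6215, 0.1211, 0.0356]
tool_rot: [0.0, 1.0, -0.0, 0.0]
wrist_force: [-3.1, -0.4, 5.3]
width: 0.0267
finger_force: 40.5
```

Call:
send_rows(targets=[[0, 0, 0, 0, 0, 0, 0.3], [0, 0, 0, 0, 0, 0, 0.5], [0, 0, 0, 0, 0, 0, 0.5], [0, 0, -0.6, 0, 0, 0, 0.5], [0, 0, -1, 0, 0, 0, 0.5]])

```text
clock: 17.8
position: [0.62, 0.1206, 0.0799]
tool_rot: [0.001, 1.0, -0.0, -0.002]
wrist_force: [0.2, -0.2, -0.3]
width: 0.0428
finger_force: 0.0
```

Call:
send_rows(targets=[[0, 0, -1, 0, 0, 0, 0.5], [0, 0, -1, 0, 0, 0, 0.5], [0, 0, -1, 0, 0, 0, 0.5], [-0.5, 0.2, -0.8, 0, 0, 0, 0.7], [-0.9, 0.6, 0, 0, 0, 0, 1]])

```text
clock: 18.3
position: [0.581, 0.0978, 0.2]
tool_rot: [-0.001, 1.0, -0.0, 0.003]
wrist_force: [0.1, -1.1, 0.8]
width: 0.0699
finger_force: 0.0
```

Call:
send_rows(targets=[[-0.9, 0.9, 0, 0, 0, 0, 1], [-0.9, 0.9, 0, 0, 0, 0, 1], [-0.9, 0.9, 0, 0, 0, 0, 1], [-0.9, 0.9, 0, 0, 0, 0, 1], [-0.9, 0.9, 0, 0, 0, 0, 1]])

```text
clock: 18.8
position: [0.4432, -0.0387, 0.1963]
tool_rot: [0.0, 1.0, -0.0, 0.0]
wrist_force: [-0.8, -0.6, 0.4]
width: 0.0854
finger_force: 0.0
```

Call:
send_rows(targets=[[-0.6, 0.9, 0, 0, 0, 0, 1], [0, 0.9, 0, 0, 0, 0, 1], [0, 0.5, 0, 0, 0, 0, 1], [0, 0, 0, 0, 0, 0, 1], [0, 0, 0, 0, 0, 0, 1]])

```text
clock: 19.3
position: [0.4262, -0.1067, 0.1962]
tool_rot: [-0.0, 1.0, -0.001, 0.0]
wrist_force: [-0.2, 0.1, 0.8]
width: 0.0853
finger_force: 0.0
```

```bash
python3 - <<'E'
from h import *
s=ctrl.read_state(); im,d=ctrl.snapshot('wrist'); cv2.imwrite('pics/w4.png',im); print(s['position'],s['tool_rot'])
f,cx,cy,o,r=cam('wrist',s)
for n,p in dict(cruc=(.4241,-.107,.042)).items():
    k=r.T@(np.array(p)-o); print(n,(k[0]/k[2]*f+cx).round(1),(k[1]/k[2]*f+cy).round(1),k[2].round(3))
E
```

```text
[ 0.42619072 -0.10673883  0.1962386 ] [-3.22094846e-05  9.99999667e-01 -8.12903699e-04  6.04038104e-05]
cruc 282.0 204.2 0.284
```

View pics/w4.png

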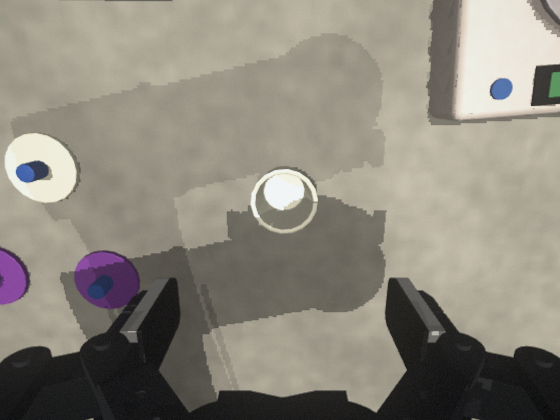

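Crucible rim is centred at (283.5,200), within 3 mm of the prediction. I descend on it.

Call:
send_rows(targets=[[0, 0.02, 0.8, 0, 0, 0, 1], [0, 0, 1, 0, 0, 0, 1], [0, 0, 1, 0, 0, 0, 1], [0, 0, 1, 0, 0, 0, 1], [0, 0, 0.8, 0, 0, 0, 1]])

```text
clock: 19.85
position: [0.4257, -0.1064, 0.0564]
tool_rot: [-0.0, 1.0, 0.0, -0.001]
wrist_force: [0.1, 0.4, -0.4]
width: 0.0856
finger_force: 0.0
```

Call:
send_rows(targets=[[0, 0, 0.5, 0, 0, 0, 1], [0, 0, 0.17, 0, 0, 0, 1], [0, 0, 0, 0, 0, 0, 0.9], [0, 0, 0, 0, 0, 0, 0.7], [0, 0, 0, 0, 0, 0, 0.4]], force=30)

```text
clock: 20.35
position: [0.4272, -0.1072, 0.0399]
tool_rot: [0.0, 1.0, -0.0, 0.001]
wrist_force: [-2.2, 2.3, 6.8]
width: 0.0518
finger_force: 30.4
```

Call:
send_rows(targets=[[0, 0, 0, 0, 0, 0, 0.4], [0, 0, 0, 0, 0, 0, 0.4], [0, 0, 0, 0, 0, 0, 0.4], [0, 0, 0, 0, 0, 0, 0.4], [0, 0, 0, 0, 0, 0, 0.4]])

```text
clock: 20.85
position: [0.4271, -0.1072, 0.0399]
tool_rot: [-0.0, 1.0, -0.0, 0.001]
wrist_force: [-1.7, 1.4, 6.5]
width: 0.052
finger_force: 31.2
```

Call:
send_rows(targets=[[0, 0, -0.5, 0, 0, 0, 0.4], [0, 0, -1, 0, 0, 0, 0.4], [0, 0, -1, 0, 0, 0, 0.4], [0, 0, -0.9, 0, 0, 0, 0.4], [0.4, 0.5, -0.3, 0, 0, 0, 0.4]])

```text
clock: 21.35
position: [0.4393, -0.1219, 0.1534]
tool_rot: [-0.0, 1.0, 0.001, 0.003]
wrist_force: [1.2, 0.4, -1.4]
width: 0.0515
finger_force: 31.6
```

Call:
send_rows(targets=[[0.75, 0.9, 0, 0, 0, 0, 0.4], [0.75, 0.9, 0, 0, 0, 0, 0.4], [0.75, 0.9, 0, 0, 0, 0, 0.4], [0.75, 0.9, 0, 0, 0, 0, 0.4], [0.75, 0.9, 0, 0, 0, 0, 0.4]])

```text
clock: 21.85
position: [0.5514, -0.2588, 0.1491]
tool_rot: [-0.0, 1.0, -0.001, 0.0]
wrist_force: [0.0, 0.0, -0.2]
width: 0.052
finger_force: 31.6
```

Call:
send_rows(targets=[[0.75, 0.9, 0, 0, 0, 0, 0.4], [0.55, 0.7, 0, 0, 0, 0, 0.4], [0.1, 0.1, 0, 0, 0, 0, 0.4], [0, 0, 0.4, 0, 0, 0, 0.4], [0, 0, 0.4, 0, 0, 0, 0.4]])

```text
clock: 22.35
position: [0.5923, -0.3079, 0.1243]
tool_rot: [-0.0, 1.0, -0.0, 0.0]
wrist_force: [0.2, 1.3, -0.4]
width: 0.0519
finger_force: 31.7
```

Call:
send_rows(targets=[[0.03, 0.02, 0.15, 0, 0, 0, 0.4], [0, 0, 0.15, 0, 0, 0, 0.4], [0, 0, 0.1, 0, 0, 0, 0.4], [0, 0, 0, 0, 0, 0, 0.4], [0, 0, 0, 0, 0, 0, 0.4]])

```text
clock: 22.85
position: [0.5936, -0.309, 0.1138]
tool_rot: [0.0, 1.0, -0.0, 0.0]
wrist_force: [0.1, 0.1, 0.0]
width: 0.0518
finger_force: 31.7
```

Call:
send_rows(targets=[[0, 0, 0.07, 0, 0, 0, 0.4], [0, 0, 0.06, 0, 0, 0, 0.4], [0, 0, 0.05, 0, 0, 0, 0.4], [0, 0, 0, 0, 0, 0, 0.4], [0, 0, 0, 0, 0, 0, 0.4]])

```text
clock: 23.35
position: [0.5935, -0.3091, 0.1081]
tool_rot: [0.0, 1.0, -0.0, 0.0]
wrist_force: [-0.9, 0.1, 1.6]
width: 0.0516
finger_force: 31.8
```

Call:
send_rows(targets=[[0, 0, 0.03, 0, 0, 0, 0.4], [0, 0, 0, 0, 0, 0, 0.75], [0, 0, 0, 0, 0, 0, 0.9], [0, 0, 0, 0, 0, 0, 1], [0, 0, -0.5, 0, 0, 0, 1]])

```text
clock: 23.85
position: [0.5922, -0.3085, 0.1195]
tool_rot: [-0.001, 1.0, -0.0, -0.002]
wrist_force: [-0.1, 0.3, -0.5]
width: 0.0852
finger_force: 0.0
```

Call:
send_rows(targets=[[0, 0, -1, 0, 0, 0, 1], [0, 0, -1, 0, 0, 0, 1], [0, 0, -1, 0, 0, 0, 1], [0, 0, -0.7, 0, 0, 0, 1], [0, 0, 0, 0, 0, 0, 1]])

```text
clock: 24.35
position: [0.5944, -0.3099, 0.239]
tool_rot: [0.002, 1.0, -0.0, 0.004]
wrist_force: [-0.2, -1.1, 1.4]
width: 0.0851
finger_force: 0.0
```

```bash
python3 - <<'E'
from h import *
s=ctrl.read_state(); im,d=ctrl.snapshot('wrist'); cv2.imwrite('pics/w5.png',im); print(s['position'],s['tool_rot'])
f,cx,cy,o,r=cam('wrist',s)
for n,p in dict(cruc=(.5935,-.309,.110),pan=(.5916,-.3086,.068)).items():
    k=r.T@(np.array(p)-o); print(n,(k[0]/k[2]*f+cx).round(1),(k[1]/k[2]*f+cy).round(1),k[2].round(3))
E
```

```text
[ 0.5944188  -0.30990549  0.23902674] [ 1.69040034e-03  9.99991680e-01 -4.16499180e-04  3.68891908e-03]
cruc 279.7 213.8 0.26
pan 279.4 200.7 0.301
```

View pics/w5.png

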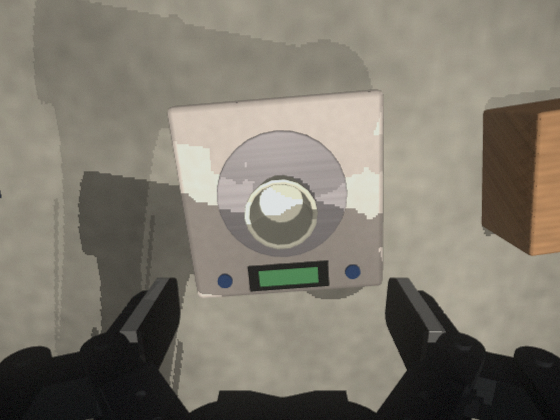

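Crucible rim is at (280.5,213.5) and the pan at (282,193). After allowing for height, the crucible sits about 5 mm from the pan's centre, which is within tolerance. The lid is next.

Call:
send_rows(targets=[[-0.3, -0.8, 0, 0, 0, 0, 0.5], [-0.3, -1, 0, 0, 0, 0, 0.5], [-0.3, -1, 0, 0, 0, 0, 0.5], [-0.3, -1, 0, 0, 0, 0, 0.5], [-0.3, -1, 0, 0, 0, 0, 0.5]])

```text
clock: 24.9
position: [0.5477, -0.1639, 0.2322]
tool_rot: [-0.0, 1.0, -0.0, -0.001]
wrist_force: [0.3, 0.4, 0.6]
width: 0.0429
finger_force: 0.0
```

Call:
send_rows(targets=[[-0.5, -1, 0, 0, 0, 0, 0.5], [-0.5, -1, 0, 0, 0, 0, 0.5], [-0.5, -1, 0, 0, 0, 0, 0.5], [-0.5, -1, 0, 0, 0, 0, 0.5], [-0.5, -1, 0, 0, 0, 0, 0.5]])

```text
clock: 25.4
position: [0.4725, -0.014, 0.2323]
tool_rot: [0.0, 1.0, -0.0, -0.0]
wrist_force: [0.5, 1.1, 0.6]
width: 0.0426
finger_force: 0.0
```

Call:
send_rows(targets=[[-0.5, -1, 0.5, 0, 0, 0, 0.5], [-0.4, -1, 0.5, 0, 0, 0, 0.5], [0, -1, 0.5, 0, 0, 0, 0.5], [0, -0.95, 0.5, 0, 0, 0, 0.5], [0, 0, 0, 0, 0, 0, 0.5]])

```text
clock: 25.9
position: [0.4451, 0.1054, 0.1698]
tool_rot: [0.001, 1.0, 0.001, -0.002]
wrist_force: [-0.3, -0.1, -0.3]
width: 0.0425
finger_force: 0.0
```

Call:
send_rows(targets=[[0, 0, 0.5, 0, 0, 0, 0.5], [0, 0, 0.5, 0, 0, 0, 0.5], [0, 0, 0, 0, 0, 0, 0.5], [0, 0, 0, 0, 0, 0, 0.5], [0, 0, 0, 0, 0, 0, 0.5]])

```text
clock: 26.4
position: [0.4471, 0.1032, 0.1436]
tool_rot: [-0.0, 1.0, -0.001, 0.001]
wrist_force: [-0.3, 0.2, 0.1]
width: 0.0425
finger_force: 0.0
```

```bash
python3 - <<'E'
from h import *
s=ctrl.read_state(); im,d=ctrl.snapshot('wrist'); cv2.imwrite('pics/w6.png',im); print(s['position'],s['tool_rot'],s['width'])
c=cam('wrist',s); f,cx,cy,o,r=c
h=cv2.cvtColor(im,cv2.COLOR_BGR2HSV)
for n,p in dict(lid=(.4441,.1038,.026),disc=(.4441,.1038,.006)).items():
    k=r.T@(np.array(p)-o); print(n,(k[0]/k[2]*f+cx).round(1),(k[1]/k[2]*f+cy).round(1),k[2].round(3))
m=((h[...,1]<60)&(h[...,2]>150)).astype(np.uint8)
for st,ce in zip(*cv2.connectedComponentsWithStats(m)[2:]):
    if st[4]>600: print(st,ce,onz(c,st[0]+st[2]/2-.5,st[1]+st[3]/2-.5,.006))
E
```

```text
[0.44709022 0.10318591 0.14357859] [-9.07160289e-05  9.99999593e-01 -7.27428568e-04  5.25493079e-04] 0.04250232387606495
lid 280.7 220.6 0.249
disc 280.8 211.8 0.268
[    0     0   560   420 74819] [269.5428434  316.72645986] [0.44594492 0.10477221 0.006     ]
[     0      0    560    414 158010] [283.6026011  156.40252516] [0.44829371 0.10476369 0.006     ]
[ 261  359   86   35 1553] [314.39407598 376.12749517] [0.29231404 0.0842037  0.006     ]
```

View pics/w6.png

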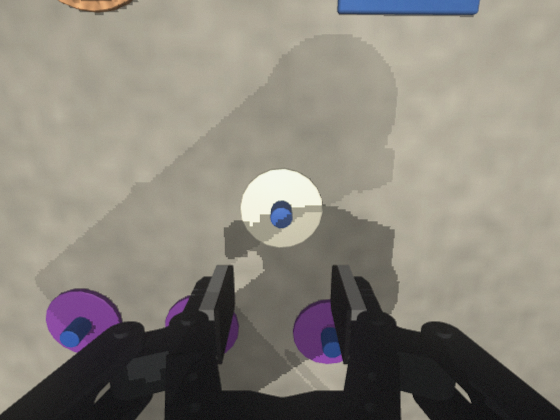

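Lid disc is centred at (281.5,208) with its knob at (281,214.5), which puts the lid at about (0.4475, 0.103) under the TCP.

Call:
send_rows(targets=[[0.01, 0, 0.9, 0, 0, 0, 0.5], [0, 0, 0.9, 0, 0, 0, 0.5], [0, 0, 0.9, 0, 0, 0, 0.5], [0, 0, 0.5, 0, 0, 0, 0.5], [0, 0, 0.3, 0, 0, 0, 0.5]])

```text
clock: 26.95
position: [0.4467, 0.1032, 0.0369]
tool_rot: [0.0, 1.0, -0.0, -0.0]
wrist_force: [-0.6, -0.2, 0.1]
width: 0.0423
finger_force: 0.0
```

Call:
send_rows(targets=[[0, 0, 0, 0, 0, 0, 0.4], [0, 0, 0, 0, 0, 0, 0.4], [0, 0, 0, 0, 0, 0, 0.4], [0, 0, 0, 0, 0, 0, 0.4], [0, 0, 0, 0, 0, 0, 0.4]])

```text
clock: 27.45
position: [0.4473, 0.1037, 0.0385]
tool_rot: [-0.0, 1.0, -0.0, 0.0]
wrist_force: [-0.5, -0.2, 0.1]
width: 0.034
finger_force: 0.0
```

Call:
send_rows(targets=[[0, 0, 0.1, 0, 0, 0, 0.4], [0, 0, 0, 0, 0, 0, 0.3], [0, 0, 0, 0, 0, 0, 0.25], [0, 0, 0, 0, 0, 0, 0.2], [0, 0, 0, 0, 0, 0, 0.1]], force=25)

```text
clock: 27.95
position: [0.4471, 0.1035, 0.035]
tool_rot: [0.0, 1.0, -0.0, 0.0]
wrist_force: [0.0, -0.4, 1.0]
width: 0.0148
finger_force: 24.4
```

Call:
send_rows(targets=[[0, 0, 0, 0, 0, 0, 0.05], [0, 0, 0, 0, 0, 0, 0.05], [0, 0, 0, 0, 0, 0, 0.05], [0, 0, 0, 0, 0, 0, 0.05], [0, 0, 0, 0, 0, 0, 0.05]])

```text
clock: 28.45
position: [0.4471, 0.1036, 0.035]
tool_rot: [0.0, 1.0, -0.0, 0.0]
wrist_force: [0.3, 0.3, 0.6]
width: 0.0148
finger_force: 24.4
```

Call:
send_rows(targets=[[0, 0, -0.4, 0, 0, 0, 0.05], [0, 0, -0.9, 0, 0, 0, 0.05], [0, 0, -0.9, 0, 0, 0, 0.05], [0, 0, -0.9, 0, 0, 0, 0.05], [0, 0.2, -0.9, 0, 0, 0, 0.05]])

```text
clock: 28.95
position: [0.4469, 0.0977, 0.1568]
tool_rot: [-0.0, 1.0, -0.0, 0.0]
wrist_force: [0.2, -0.2, -0.4]
width: 0.0151
finger_force: 24.4
```

Call:
send_rows(targets=[[0, 0.6, -0.8, 0, 0, 0, 0.05], [0.3, 0.9, -0.4, 0, 0, 0, 0.05], [0.3, 0.9, 0, 0, 0, 0, 0.05], [0.3, 0.9, 0, 0, 0, 0, 0.05], [0.3, 0.9, 0, 0, 0, 0, 0.05]])

```text
clock: 29.45
position: [0.4831, -0.0296, 0.1919]
tool_rot: [-0.0, 1.0, -0.0, 0.0]
wrist_force: [0.4, -0.6, -0.1]
width: 0.0145
finger_force: 24.4
```

Call:
send_rows(targets=[[0.4, 0.9, 0, 0, 0, 0, 0.05], [0.4, 0.9, 0, 0, 0, 0, 0.05], [0.4, 0.9, 0, 0, 0, 0, 0.05], [0.4, 0.9, 0, 0, 0, 0, 0.05], [0.4, 0.9, 0, 0, 0, 0, 0.05]])

```text
clock: 29.95
position: [0.5431, -0.1648, 0.1917]
tool_rot: [0.0, 1.0, -0.0, 0.0]
wrist_force: [-0.1, 0.9, -0.7]
width: 0.0149
finger_force: 24.4
```

Call:
send_rows(targets=[[0.4, 0.9, 0, 0, 0, 0, 0.05], [0.4, 0.9, 0, 0, 0, 0, 0.05], [0.4, 0.9, 0, 0, 0, 0, 0.05], [0.4, 0.9, 0, 0, 0, 0, 0.05], [0, 0.5, 0, 0, 0, 0, 0.05]])

```text
clock: 30.45
position: [0.5911, -0.2883, 0.1905]
tool_rot: [0.0, 1.0, -0.001, -0.001]
wrist_force: [0.4, 0.4, -0.5]
width: 0.0147
finger_force: 24.5
```

Call:
send_rows(targets=[[0, 0, 0, 0, 0, 0, 0.05], [0, 0, 0, 0, 0, 0, 0.05], [0, 0, 0, 0, 0, 0, 0.05], [0, 0, 0, 0, 0, 0, 0.05], [0, 0, 0, 0, 0, 0, 0.05]])

```text
clock: 30.95
position: [0.5908, -0.2858, 0.1914]
tool_rot: [0.0, 1.0, 0.0, 0.0]
wrist_force: [-0.3, -0.5, -0.8]
width: 0.0145
finger_force: 24.5
```

Call:
send_rows(targets=[[0.09, 0.4, 0, 0, 0, 0, 0.05], [0, 0.37, 0, 0, 0, 0, 0.05], [0, 0, 0.4, 0, 0, 0, 0.05], [0, 0, 0.5, 0, 0, 0, 0.05], [0, 0, 0.2, 0, 0, 0, 0.05]])

```text
clock: 31.45
position: [0.5924, -0.3092, 0.1543]
tool_rot: [-0.001, 1.0, -0.001, -0.002]
wrist_force: [-0.4, -0.4, -2.3]
width: 0.0147
finger_force: 24.5
```

Call:
send_rows(targets=[[0, 0, 0.1, 0, 0, 0, 0.05], [0, 0, 0, 0, 0, 0, 0.05], [0, 0, 0, 0, 0, 0, 0.05], [0, 0, 0, 0, 0, 0, 0.05], [0, 0, 0, 0, 0, 0, 0.05]])

```text
clock: 31.95
position: [0.5937, -0.3097, 0.1556]
tool_rot: [0.0, 1.0, -0.0, 0.0]
wrist_force: [-0.1, 0.5, -0.4]
width: 0.015
finger_force: 24.5
```

```bash
python3 - <<'E'
from h import *
s=ctrl.read_state(); im,d=ctrl.snapshot('wrist'); print(s['position'])
cv2.imwrite('pics/w7.png',cv2.resize(im[150:420,120:440],None,fx=2,fy=2))
E
```

```text
[ 0.59365347 -0.30966175  0.15561597]
```

View pics/w7.png

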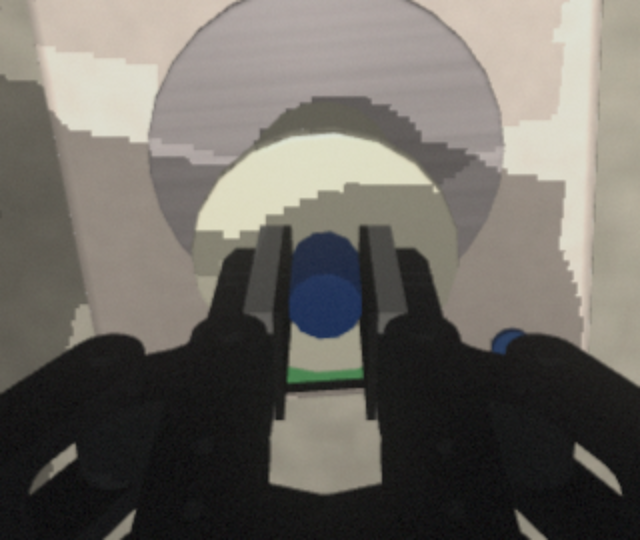

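The lid is level in the jaws over the crucible, with its knob at (325,300) in the crop. I lower it gently.

Call:
send_rows(targets=[[0, 0, 0.1, 0, 0, 0, 0.05], [0, 0, 0.1, 0, 0, 0, 0.05], [0, 0, 0.08, 0, 0, 0, 0.05], [0, 0, 0, 0, 0, 0, 0.05], [0, 0, 0, 0, 0, 0, 0.05]])

```text
clock: 32.5
position: [0.5934, -0.3097, 0.1464]
tool_rot: [0.0, 1.0, -0.0, -0.0]
wrist_force: [-0.0, -0.4, -0.9]
width: 0.015
finger_force: 24.5
```

Call:
send_rows(targets=[[0, 0, 0.03, 0, 0, 0, 0.05], [0, 0, 0.02, 0, 0, 0, 0.05], [0, 0, 0, 0, 0, 0, 0.05], [0, 0, 0, 0, 0, 0, 0.05], [0, 0, 0, 0, 0, 0, 0.05]])

```text
clock: 33.0
position: [0.5935, -0.3097, 0.1455]
tool_rot: [0.0, 1.0, -0.0, 0.0]
wrist_force: [-1.3, 0.8, 1.3]
width: 0.015
finger_force: 24.7
```

Call:
send_rows(targets=[[0, 0, 0.01, 0, 0, 0, 0.2], [0, 0, 0, 0, 0, 0, 0.4], [0, 0, 0, 0, 0, 0, 0.5], [0, 0, 0, 0, 0, 0, 0.5], [0, 0, -0.4, 0, 0, 0, 0.5]])

```text
clock: 33.5
position: [0.5926, -0.3092, 0.1549]
tool_rot: [-0.001, 1.0, -0.0, -0.002]
wrist_force: [-0.3, 0.1, -0.7]
width: 0.0424
finger_force: 0.0
```

Call:
send_rows(targets=[[0, 0, -1, 0, 0, 0, 0.5], [0, 0, -1, 0, 0, 0, 0.5], [0, 0, -1, 0, 0, 0, 0.5], [0, 0, -0.8, 0, 0, 0, 0.5], [0, 0, 0, 0, 0, 0, 0.5]])

```text
clock: 34.0
position: [0.5942, -0.3105, 0.2771]
tool_rot: [0.002, 1.0, -0.0, 0.004]
wrist_force: [-0.7, 1.4, 0.1]
width: 0.0426
finger_force: 0.0
```

```bash
python3 - <<'E'
from h import *
s=ctrl.read_state(); im,d=ctrl.snapshot('wrist'); print(s['position'])
cv2.imwrite('pics/w8.png',im)
f,cx,cy,o,r=cam('wrist',s)
for n,p in dict(knob=(.5935,-.3093,.136),rim=(.5935,-.309,.11)).items():
    k=r.T@(np.array(p)-o); print(n,(k[0]/k[2]*f+cx).round(1),(k[1]/k[2]*f+cy).round(1),k[2].round(3))
E
```

```text
[ 0.59421153 -0.3104664   0.27707597]
knob 279.4 208.8 0.271
rim 279.1 199.6 0.296
```

View pics/w8.png

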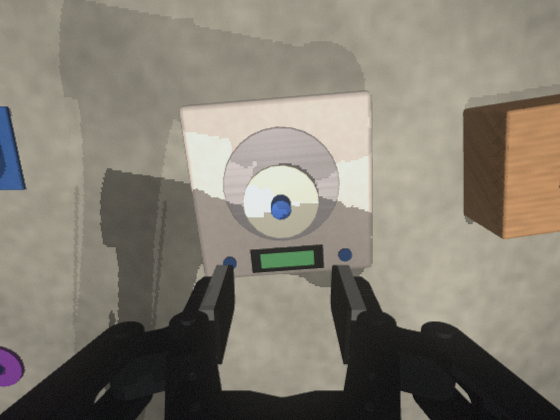

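Call:
send_rows(targets=[[0, -0.5, -0.5, 0, 0, 0, 0.5], [0, -1, -0.2, 0, 0, 0, 0.5], [0, -1, 0, 0, 0, 0, 0.5], [0, -1, 0, 0, 0, 0, 0.5], [0, -1, 0, 0, 0, 0, 0.5]])

```text
clock: 34.55
position: [0.5931, -0.1728, 0.2918]
tool_rot: [-0.0, 1.0, -0.0, -0.0]
wrist_force: [0.1, 0.0, -1.2]
width: 0.0431
finger_force: 0.0
```

Call:
send_rows(targets=[[0, -1, 0, 0, 0, 0, 0.5], [0, -1, 0, 0, 0, 0, 0.5], [0, -1, 0, 0, 0, 0, 0.5], [0, -1, 0, 0, 0, 0, 0.5], [0, -1, 0, 0, 0, 0, 0.5]])

```text
clock: 35.05
position: [0.593, -0.0229, 0.2918]
tool_rot: [0.0, 1.0, -0.0, -0.0]
wrist_force: [0.1, -0.7, -0.2]
width: 0.0425
finger_force: 0.0
```

Call:
send_rows(targets=[[0, -1, 0, 0, 0, 0, 0.5], [0, -1, 0, 0, 0, 0, 0.5], [0, -1, 0, 0, 0, 0, 0.5], [0, -1, 0, 0, 0, 0, 0.5], [0, -0.5, 0, 0, 0, 0, 0.5]])

```text
clock: 35.55
position: [0.593, 0.1129, 0.2915]
tool_rot: [0.0, 1.0, 0.001, -0.0]
wrist_force: [-0.5, 0.3, 0.2]
width: 0.0427
finger_force: 0.0
```

```bash
python3 - <<'E'
from h import *
s=ctrl.read_state(); im,d=ctrl.snapshot('wrist'); print(s['position'])
cv2.imwrite('pics/w9.png',im)
f,cx,cy,o,r=cam('wrist',s)
for n,p in dict(mat=(.6212,.2219,.006),tile=(.6195,.0224,.006),flask=(.6235,.2225,.142),amber=(.6215,.0221,.086),weight=(.62,.1211,.05)).items():
    k=r.T@(np.array(p)-o); print(n,(k[0]/k[2]*f+cx).round(1),(k[1]/k[2]*f+cy).round(1),k[2].round(3))
E
```

```text
[0.59298814 0.11287924 0.2914963 ]
mat 184.2 144.1 0.399
tile 362.7 146.0 0.4
flask 136.0 164.1 0.269
amber 382.1 155.4 0.323
weight 273.5 151.1 0.358
```

View pics/w9.png

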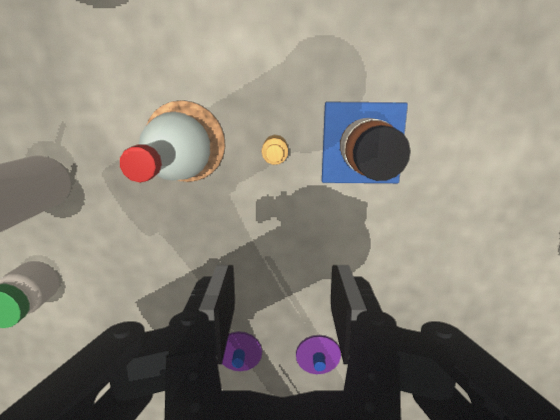

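The lid disc is centred on the crucible at (281,202). The flask stopper (140,163), weight knob (275,150) and amber cap (381,153) are within about 5 mm of their places. I hand the job in.

```bash
python3 -c "
from bench import ctrl
print(ctrl.sign_off())"
```

```text
the job is handed in; nothing more can be done
None
```

The job is handed in, with no verdict returned. By the last wrist-camera check, the flask, amber jar, brass weight, crucible and lid are in their places to within about 6 mm; the white jar and wash bottle were never touched.

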